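# Refit the stirrer's speed knob and turn it off

### The arm

A 7-joint arm with a two-finger parallel gripper is mounted at the origin on a cart in front of the work surface, level with it; the furniture and walls round the work are solid. World frame = base frame: x ahead of the robot, y to its left, z up, the work surface at z = 0. Lengths are in m, angles in rad, forces in N, time in s.
With the tool pointing down it reaches from about 0.425 to 1.025 m from the base axis. Payload 9.4 kg.
Tool frame: the origin (TCP) lies on the centre line of the jaws, within the pads' length; the fingertips stand 8 mm ahead of it and the grasp point (between the pads) lies 11 mm behind it; y points along the fingers, z is the direction in which the jaws open and shut, and the axes are right-handed (so a half turn about y gives the same grasp; the last joint's range is limited). The gripper opens to 85 mm and grips with 20 to 120 N. Pads are 22 mm wide; open, the fingers measure 114 mm over their backs; the gripper's body (76 mm by 85 mm) begins 54 mm behind the grasp point. The pads swing forward as they close: fully open they stand 13 mm farther back than shut.
Start: joints at [1.09, 0.599, -0.003, 1.599, 0.002, 0.943, -0.08], TCP at [0.285, -0.667, 0.239] pointing down, gripper open.
Joint ranges: [-2.57, 2.57], [-0.35, 1.97], [-1.29, 1.29], [0.11, 2.56], [-1.05, 4.19], [0.11, 1.86], [-2.63, 2.63]. Speed limits (rad/s): [2.22, 2.22, 3.01, 3.01, 3.14, 3.14, 3.14].

### API

Orientations are given as a 3x3 rotation matrix whose columns are the frame's x, y, z axes.
In Python, from workcell import robot gives the robot as it stands. The module is installed in compiled form; this text tells all that it offers.
- The arm moves only by the tool drive_tool, never from a script. Its arguments are lists of equal length, an entry for each row: "linear": the shift along the tool's x, y, z in mm, a list of three; "delta_rot": the turn, a rotation vector about the tool's x, y, z in rad, a list of three. In form: {"linear": [[tx, ty, tz], ...], "delta_rot": [[rx, ry, rz], ...]}. A call has 1 to 20 rows; each row shifts and turns the pose as measured when the row begins, along the tool's axes as they then stand; what a row does not reach is not made up. A row lasts 1/10 s, in which the tool goes at most 50 mm and 8.59 degrees, less where a joint would pass 70% of its speed; a pose out of reach is approached as far as the arm can. A call with a gripper value outside its range is refused whole. "fingers" is the opening, from -1 (shut) to 1 (fully open), set as the call begins (left out, the last holds). The fingers move at their own pace and stop on an object; "force" is the grip in N (left out, the last holds). Time passes only in rows, so rows that do not move let the fingers close. It gives the time, the measured TCP pose, the force and the opening at its end, in the units of the state.
- robot.state(): the state, without advancing time (a new reading comes with each control period).
- robot.read_camera(name): name is "scene" or "side" or "wrist"; returns a dict with "color" (420x560x3 uint8, blue, green, red), "z_map" (420x560 float32, m along the optical axis (not along the pixel's ray), 0 where there is no reading), "mtx" (3x3 intrinsics, pixels), "R" (3x3) and "t" (3): a world point X has camera coordinates R X + t. Camera axes: x right, y down, z forward; pixel columns grow to the right and rows downward; lengths in m; the calibration is good to about 2 mm. A picture is of the moment at which its call begins.
- robot.close_job(): hands the job in, once; it reports no verdict.
The state is a dict: "time": time; "joint_pos": joint angles; "joint_vel": joint speeds; "tau": joint torques, N m; "eef_pos": TCP position; "eef_rot": TCP orientation; "wrist_force": force on the tool from outside, world axes, zero at the start; "ft_torque": the same for the moment, N m; "finger_gap": finger opening in m.
Only numpy, scipy, OpenCV 4.12 (cv2) and the standard library are available. Lean on these libraries where they do the work, as an engineer would, in place of code of your own. Each camera call takes 0.05 s, during which the arm holds its last target. There are 200 camera calls.

### The job

The speed knob has come off the bench stirrer. Pick it up, set it on the stirrer's D-shaft and turn it with a light touch (never more than about 10 N on the shaft's end) until its D-shaped bore drops over the shaft, press it fully home until it snaps (no more than about 25 N), then turn it anticlockwise, seen from above, to the off stop and let go. Leave the vial, the rubber stopper and the clamp boss where they are.

Things in the scene. Friction and masses are not known exactly. Their poses are not given: they have to be found in the camera images.
- knob_center (a point): Centre, 18 mm above its underside, of the loose black knob, upright on the bench, bore down. 36 mm high, 50 to 85 g: a round skirt 54 mm across, 6 mm high; above it a bar grip 42 mm long (the knob's x) and 28 mm wide (its y) with parallel sides from 6 to 36 mm above the underside. Grasp across the 28 mm. The +x end has a small triangular pointer and a white line on top. z up.
- knob_pointer (a point): Tip of the knob's pointer, 27 mm from the knob's axis along its +x, 18 mm above its underside.
- bore_mouth (a point): Centre of the D-bore's mouth in the knob's underside. The bore is 28.5 mm deep, round, 19.4 mm across, with a flat 4.2 mm from its axis on the side towards the pointer (+x): 0.7 mm clearance round the shaft, no lead-in. It goes onto the shaft only with the pointer in the direction in which the shaft's flat faces, within about 0.1 rad.
- stirrer: White bench stirrer, fixed, 210 (x) x 150 (y) x 66 mm; origin at the centre of its underside, x away from the robot, y left, z up. Flat control deck in its near part, 54 mm above the bench; the ceramic plate behind is 12 mm higher than the deck and begins 39 mm from the shaft's axis.
- shaft_tip (a point): Top centre of the upright steel D-shaft, 26 mm above its collar; axes of the stirrer, NOT of the shaft. Shaft 18 mm across, flat 3.5 mm from its axis, 1.2 mm chamfer at the top (0.6 on the flat). Where the flat faces is not measured: at the start anywhere from 0.8 rad clockwise to 0.3 rad anticlockwise (from above) of the stirrer's +x. Home: knob_center 8 mm below this point.
- shaft_foot (a point): Shaft axis at the top of its collar (25 mm across, 2 mm above the deck), on which the knob's underside lies when home. The shaft turns against 0.06 N m between stops 0.85 rad either side of the stirrer's +x; a knob rubbing on its top with 5 N hardly turns it. A sprung catch in its round back, 8 to 20 mm above the collar, 3 mm proud, resists with 5 to 12 N, then snaps into the knob and holds it.
- off_point (a point): The point where the tip of the pointer stands when the fitted knob is at its off stop: 27 mm from the shaft's axis, 0.85 rad anticlockwise from the stirrer's +x, 20 mm above the deck, next to the longest, thickest black mark at the anticlockwise end of the dial's ticks. Past the stop the knob only strains on the shaft.
- vial_mid (a point): Middle of a bystander: glass vial with black cap, 24 mm across, 54 mm high, upright.
- stopper_mid (a point): Middle of a bystander: black rubber stopper, 30 mm across, 24 mm high.
- boss_mid (a point): Middle of a bystander: black clamp boss with two blue thumbscrews, lying, 94 x 24 x 23 mm.

How it is judged:
By the outcome, as a careful person would: the job done as asked, in the order asked, and still so for the second after the job is handed in, with the robot touching nothing.
It also fails if it takes over 72 s, if anything falls off the work surface, if the arm or the gripper's body presses on something with over 40 N, if the wrist force passes 120 N, or if a joint passes its speed limit or range.

## Working session

There is one attempt and no reset: what is moved stays moved. The work goes in short steps, Python scripts to look and compute and a tool call to move; the robot and the scene stay as the last step left them, time stands still between calls to the robot, and variables do not carry over. Pictures are saved under pics/ and viewed, about 8 in all and at most 12, crops included, and the job is handed in when it is done.

Besides the shell and the picture viewer there is one more tool, called after "Emit:" as name(argument=value, ...), one argument or row to a line, values as JSON. drive_tool: Moves the arm, as the interface text tells. Its arguments: {"type":"object","properties":{"linear":{"type":"array"},"delta_rot":{"type":"array"},"fingers":{"type":"number"},"force":{"type":"number"}},"required":["linear","delta_rot"]}

```bash
mkdir -p pics
cat > h.py <<'E'
import numpy as np, cv2
from workcell import robot
def cap(n):
    d=robot.read_camera(n); return d
def world(d,u,v,z=None):
    K=d["mtx"]; z=d["z_map"][int(round(v)),int(round(u))] if z is None else z
    c=np.array([(u-K[0,2])/K[0,0]*z,(v-K[1,2])/K[1,1]*z,z])
    return d["R"].T@(c-d["t"])
def cloud(d):
    K=d["mtx"]; z=d["z_map"]; v,u=np.mgrid[:z.shape[0],:z.shape[1]]
    c=np.stack([(u-K[0,2])/K[0,0]*z,(v-K[1,2])/K[1,1]*z,z],-1)
    return (c-d["t"])@d["R"]
def proj(d,X):
    c=d["R"]@np.asarray(X)+d["t"]; p=d["mtx"]@c; return p[:2]/p[2]
E
python3 - <<'E'
from h import *
import pickle
s=robot.state(); print({k:np.round(v,3).tolist() for k,v in s.items()})
for n in("scene","side","wrist"):
    d=cap(n); pickle.dump(d,open(n+".pkl","wb")); cv2.imwrite(f"pics/{n}0.png",d["color"])
    print(n,(-d["R"].T@d["t"]).round(3),d["R"][2].round(2),d["mtx"][0,0])
E
```

```text
{'time': 0.0, 'joint_pos': [1.09, 0.6, -0.003, 1.6, 0.002, 0.943, -0.08], 'joint_vel': [0.002, -0.001, 0.001, -0.0, -0.0, 0.0, -0.001], 'tau': [-0.0, -77.646, 1.565, -25.801, 0.012, 0.009, 0.0], 'eef_pos': [0.285, -0.666, 0.238], 'eef_rot': [[-0.92, -0.001, 0.393], [-0.393, 0.001, -0.92], [0.0, -1.0, -0.002]], 'wrist_force': [0.426, -0.291, -0.123], 'ft_torque': [-0.003, 0.043, -0.042], 'finger_gap': 0.086}
scene [0.097 0.36  0.844] [ 0.43 -0.45 -0.79] 391.8771497558569
side [-0.113 -1.172  0.692] [ 0.44  0.79 -0.43] 545.9226712349555
wrist [ 0.36  -0.633  0.373] [-0.3  -0.13 -0.95] 300.7909474800925
```

View pics/scene0.png

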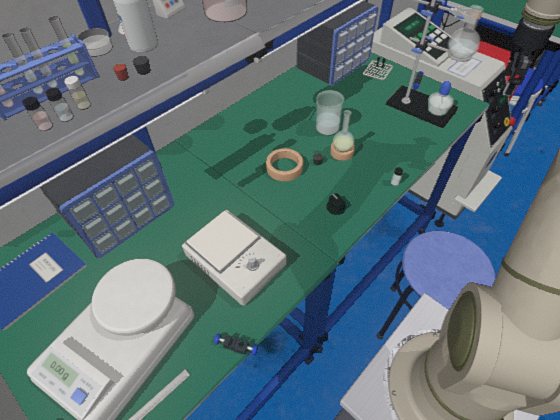

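View pics/side0.png

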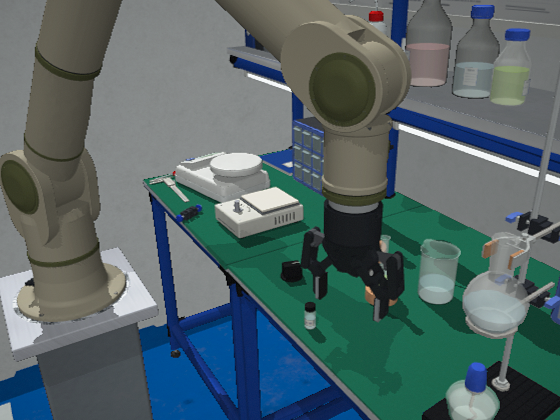

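The scene view shows the knob at (336,204), shaft at (252,264) on the stirrer, vial (397,176), stopper (318,158) and boss (235,343). In the side view the knob is at (291,271). I'll measure these and zoom in.

Run:
```python
from h import *
import pickle
d=pickle.load(open("scene.pkl","rb")); e=pickle.load(open("side.pkl","rb"))
def crop(d,u,v,w=28,k=14): 
    return cv2.resize(d["color"][v-w//2:v+w//2,u-w//2:u+w//2],(400,400),interpolation=cv2.INTER_CUBIC)
a=np.hstack([crop(d,336,203,36),crop(d,252,264,44)]); 
cv2.imwrite("pics/c1.png",a)
P=cloud(d)
for n,u,v in (("knob",336,204),("shaft",252,263),("vial",397,176),("stop",318,158),("boss",235,343),("plate",222,240)): print(n,P[v,u].round(3))
# knob points
k=world(d,336,204)
for D,nm in((d,"scene"),(e,"side")):
    Q=cloud(D); m=(np.hypot(Q[...,0]-k[0],Q[...,1]-k[1])<.05)&(Q[...,2]>.006)&(Q[...,2]<.06)
    X=Q[m]; print(nm,m.sum(),X.min(0).round(3),X.max(0).round(3))
    t=X[X[:,2]>.031]; print("top",len(t),t.mean(0).round(4)); 
    if len(t)>5: r=cv2.minAreaRect((t[:,:2]*1000).astype(np.float32)); print(r)
# stirrer plate & deck
m=(np.abs(P[...,0]-P[263,252,0])<.25)&(np.abs(P[...,1]-P[263,252,1])<.2)
for lo,hi in((.062,.070),(.050,.058)):
    mm=m&(P[...,2]>lo)&(P[...,2]<hi); 
    l,lab,st,c=cv2.connectedComponentsWithStats(mm.astype(np.uint8)); i=lab[240,222] if lo>.06 else 1+st[1:,4].argmax()
    X=P[lab==i]; print(lo,len(X),cv2.minAreaRect((X[:,:2]*1000).astype(np.float32)),X[:,2].mean())
```

```text
knob [ 0.451 -0.203  0.036]
shaft [0.464 0.088 0.079]
vial [ 0.387 -0.395  0.039]
stop [ 0.606 -0.315  0.022]
boss [0.379 0.226 0.02 ]
plate [0.568 0.088 0.067]
scene 244 [ 0.434 -0.236  0.006] [ 0.486 -0.194  0.04 ]
top 126 [ 0.4594 -0.2172  0.0352]
((460.0578308105469, -218.07418823242188), (27.296777725219727, 42.11821365356445), 70.04277038574219)
side 316 [ 0.434 -0.248  0.006] [ 0.487 -0.202  0.038]
top 116 [ 0.4582 -0.2214  0.0343]
((460.20654296875, -219.17807006835938), (32.275779724121094, 41.553016662597656), 71.13932037353516)
0.062 2173 ((573.4437255859375, 84.35601806640625), (120.73871612548828, 126.2027359008789), 1.0858123302459717) 0.06566429865028153
0.05 2238 ((536.6293334960938, 84.40290069580078), (208.8126983642578, 149.02188110351562), 0.7480472326278687) 0.0536974622291017
```

View pics/c1.png

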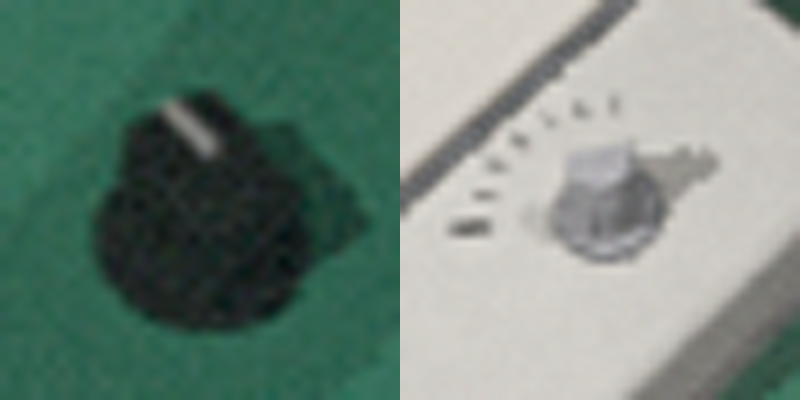

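The knob is at about (0.460, -0.2185), with its long axis at about -20° and the pointer towards +x. The shaft is near (0.473, 0.086). I'll start moving towards the knob.

Emit:
drive_tool(
  linear=[
    [-28,7,-28],
    [-28,7,-28],
    [-28,7,-28],
    [-28,7,-28],
    [-28,7,-28],
    [-28,7,-28],
    [-28,7,-28],
    [-28,7,-28],
    [-28,7,-28],
    [-28,7,-28],
    [-28,7,-28],
    [-28,7,-28],
  ],
  delta_rot=[
    [0,0,0],
    [0,0,0],
    [0,0,0],
    [0,0,0],
    [0,0,0],
    [0,0,0],
    [0,0,0],
    [0,0,0],
    [0,0,0],
    [0,0,0],
    [0,0,0],
    [0,0,0],
  ],
  fingers=1,
  force=60,
)

```text
time: 1.35
eef_pos: [0.4645, -0.2162, 0.1493]
eef_rot: [[-0.924, -0.002, 0.382], [-0.382, -0.002, -0.924], [0.002, -1.0, 0.001]]
wrist_force: [0.3, 0.4, 0.1]
finger_gap: 0.0854
```

Emit:
drive_tool(
  linear=[
    [0,0,0],
    [0,0,0],
    [0,0,0],
    [0,0,0],
    [0,0,0],
    [0,0,0],
    [0,0,0],
    [0,0,0],
    [0,0,0],
    [0,0,0],
    [0,0,0],
    [0,0,0],
    [0,0,0],
    [0,0,0],
    [0,0,0],
    [0,0,0],
    [0,0,0],
  ],
  delta_rot=[
    [0,-0.145,0],
    [0,-0.145,0],
    [0,-0.145,0],
    [0,-0.145,0],
    [0,-0.145,0],
    [0,-0.145,0],
    [0,-0.145,0],
    [0,-0.145,0],
    [0,-0.145,0],
    [0,-0.145,0],
    [0,-0.145,0],
    [0,-0.145,0],
    [0,-0.145,0],
    [0,-0.145,0],
    [0,-0.145,0],
    [0,-0.145,0],
    [0,0,0],
  ],
)

```text
time: 3.05
eef_pos: [0.4676, -0.2063, 0.1467]
eef_rot: [[0.94, -0.005, 0.34], [-0.34, 0.001, 0.94], [-0.005, -1.0, -0.0]]
wrist_force: [-0.2, -0.6, -0.0]
finger_gap: 0.0854
```

```bash
cat >> h.py <<'E'
def goto(p,tz_deg):
    "print tool-frame shift (mm) and rotation vec to reach TCP p, tool down, jaw axis at tz_deg"
    from scipy.spatial.transform import Rotation as Ro
    s=robot.state(); R=s["eef_rot"]; p=np.array(p); a=np.radians(tz_deg)
    G=np.array([[np.sin(a),0,np.cos(a)],[-np.cos(a),0,np.sin(a)],[0,-1,0]])
    print("t",s["time"],"pos",np.round(s["eef_pos"],4),"tz",np.degrees(np.arctan2(R[1,2],R[0,2])).round(2),"gap",round(s["finger_gap"],4),"F",np.round(s["wrist_force"],1),"q",np.round(s["joint_pos"],2))
    print("shift",(R.T@(p-s["eef_pos"])*1000).round(1),"rot",Ro.from_matrix(R.T@G).as_rotvec().round(3))
E
python3 - <<'E'
from h import *
import pickle
goto([.46,-.2185,.1],70)
d=cap("wrist"); pickle.dump(d,open("w1.pkl","wb")); cv2.imwrite("pics/w1.png",d["color"])
Q=cloud(d); k=np.array([.46,-.2185])
m=(np.hypot(Q[...,0]-k[0],Q[...,1]-k[1])<.04)&(Q[...,2]>.006)&(Q[...,2]<.06)
t=Q[m&(Q[...,2]>.031)]; print(m.sum(),len(t),t.mean(0).round(4)); print(cv2.minAreaRect((t[:,:2]*1000).astype(np.float32)))
b=Q[m]; print(b.min(0),b.max(0)); print(proj(d,[.46,-.2185,.036]))
E
```

```text
t 3.05 pos [ 0.4676 -0.2063  0.1467] tz 70.13 gap 0.0854 F [-0.2 -0.6 -0. ] q [ 0.78  0.57 -0.68  2.14  0.6   0.64  0.9 ]
shift [ -2.8  46.7 -14.1] rot [ 0.     0.002 -0.005]
2205 1463 [ 0.4591 -0.2156  0.0358]
((460.52001953125, -216.23904418945312), (27.995676040649414, 42.007259368896484), 73.05046081542969)
[ 0.43406655 -0.24215911  0.00600168] [ 0.48483255 -0.1900794   0.03837011]
[256.58243017 205.09117266]
```

View pics/w1.png

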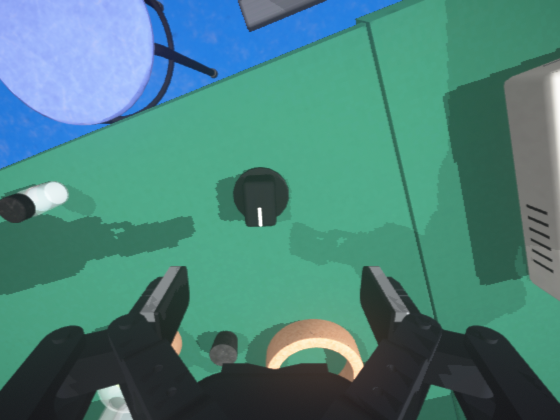

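The wrist view shows the knob at (261,198) with the pointer towards the image bottom, which is tool +x. That's the right way round for the grasp. Now I'll descend.

```bash
python3 -c "
from h import *
goto([.4604,-.2166,.018],72.5)"
```

```text
t 3.1 pos [ 0.4676 -0.2063  0.1467] tz 69.86 gap 0.0851 F [-0.  -0.3  0.3] q [ 0.78  0.57 -0.68  2.14  0.6   0.64  0.9 ]
shift [ -2.6 128.7 -12.1] rot [ 0.    -0.046 -0.005]
```

Emit:
drive_tool(
  linear=[
    [-3,20,-12],
    [0,25,0],
    [0,25,0],
    [0,25,0],
  ],
  delta_rot=[
    [0,-0.046,-0.005],
    [0,0,0],
    [0,0,0],
    [0,0,0],
  ],
)

```text
time: 3.5
eef_pos: [0.4627, -0.2186, 0.0521]
eef_rot: [[0.948, 0.007, 0.319], [-0.319, -0.003, 0.948], [0.008, -1.0, -0.001]]
wrist_force: [0.3, 0.6, 0.1]
finger_gap: 0.0851
```

```bash
python3 -c "
from h import *
goto([.4604,-.2166,.018],72.5)"
```

```text
t 3.5 pos [ 0.4627 -0.2186  0.0521] tz 71.38 gap 0.0851 F [0.3 0.6 0.1] q [ 0.67  0.69 -0.49  2.21  0.83  0.42  0.74]
shift [-3.1 34.1  1.2] rot [ 0.001 -0.02   0.008]
```

Emit:
drive_tool(
  linear=[
    [-3,15,1],
    [0,14,0],
    [0,4,0],
    [0,0,0],
  ],
  delta_rot=[
    [0,-0.02,0.008],
    [0,0,0],
    [0,0,0],
    [0,0,0],
  ],
)

```text
time: 3.9
eef_pos: [0.4593, -0.2161, 0.0153]
eef_rot: [[0.949, -0.005, 0.314], [-0.314, -0.001, 0.949], [-0.005, -1.0, -0.003]]
wrist_force: [-0.3, 1.3, 0.2]
finger_gap: 0.0854
```

```bash
python3 -c "
from h import *
goto([.4604,-.2166,.018],72.5)"
```

```text
t 3.9 pos [ 0.4593 -0.2161  0.0153] tz 71.7 gap 0.0854 F [-0.3  1.3  0.2] q [ 0.6   0.75 -0.4   2.22  0.92  0.35  0.66]
shift [ 1.2 -2.7 -0.1] rot [ 0.002 -0.014 -0.005]
```

Emit:
drive_tool(
  linear=[
    [1.2,-3.5,0],
    [0,0,0],
    [0,0,0],
    [0,0,0],
    [0,0,0],
    [0,0,0],
    [0,0,0],
    [0,0,0],
    [0,0,0],
    [0,0,0],
  ],
  delta_rot=[
    [0,-0.014,-0.005],
    [0,0,0],
    [0,0,0],
    [0,0,0],
    [0,0,0],
    [0,0,0],
    [0,0,0],
    [0,0,0],
    [0,0,0],
    [0,0,0],
  ],
  fingers=-1,
  force=60,
)

```text
time: 4.9
eef_pos: [0.4615, -0.2178, 0.022]
eef_rot: [[0.952, 0.004, 0.305], [-0.305, -0.005, 0.952], [0.005, -1.0, -0.003]]
wrist_force: [-0.7, -0.6, -1.0]
finger_gap: 0.0273
```

Emit:
drive_tool(
  linear=[
    [0,0,0],
    [0,0,0],
    [0,-10,0],
    [0,-25,0],
    [0,-40,0],
    [0,-40,0],
    [0,-10,0],
  ],
  delta_rot=[
    [0,0,0],
    [0,0,0],
    [0,0,0],
    [0,0,0],
    [0,0,0],
    [0,0,0],
    [0,0,0],
  ],
)

```text
time: 5.6
eef_pos: [0.4598, -0.2151, 0.1515]
eef_rot: [[0.954, -0.002, 0.301], [-0.301, -0.001, 0.954], [-0.002, -1.0, -0.002]]
wrist_force: [0.7, 0.5, -1.3]
finger_gap: 0.0266
```

```bash
python3 -c "
from h import *
# viewing pose: TCP 80 mm beyond shaft along tool x at tz=75
a=np.radians(73)
goto([.474+.082*np.sin(a),.086-.082*np.cos(a),.135],73)"
```

```text
t 5.6 pos [ 0.4598 -0.2151  0.1515] tz 72.48 gap 0.0266 F [ 0.7  0.5 -1.3] q [ 0.82  0.56 -0.71  2.14  0.61  0.65  0.95]
shift [  4.9  16.  292.2] rot [ 0.002 -0.009 -0.002]
```

Emit:
drive_tool(
  linear=[
    [0.5,1,36],
    [0.5,1,37],
    [0.5,1,37],
    [0.5,1,37],
    [0.5,1,37],
    [0.5,1,37],
    [0.5,1,37],
    [0.5,1,34],
    [0,0,0],
    [0,0,0],
  ],
  delta_rot=[
    [0,0,0],
    [0,0,0],
    [0,0,0],
    [0,0,0],
    [0,0,0],
    [0,0,0],
    [0,0,0],
    [0,0,0],
    [0,0,0],
    [0,0,0],
  ],
)

```text
time: 6.6
eef_pos: [0.5536, 0.0687, 0.1448]
eef_rot: [[0.951, -0.002, 0.308], [-0.308, -0.003, 0.951], [-0.001, -1.0, -0.004]]
wrist_force: [-0.2, -1.5, -0.8]
finger_gap: 0.0267
```

Run:
```python
from h import *
import pickle
goto([.474,.086,.12],73)
d=cap("wrist"); pickle.dump(d,open("w2.pkl","wb"))
p=proj(d,[.474,.086,.082]); print(p)
im=d["color"]; u,v=p.round().astype(int)
print(im.shape); w=50; v=min(max(v,w),420-w)
c=cv2.resize(im[v-w:v+w,u-w:u+w],(500,500),interpolation=cv2.INTER_CUBIC)
cv2.imwrite("pics/w2.png",np.hstack([cv2.resize(im,(300,225)).__class__ and cv2.copyMakeBorder(cv2.resize(im,(300,225)),0,275,0,0,cv2.BORDER_CONSTANT),c])); print("crop origin",u-w,v-w,"x5")
Q=cloud(d); k=np.array([.474,.086])
r=np.hypot(Q[...,0]-k[0],Q[...,1]-k[1])<.025
for lo,hi in((.079,.086),(.0745,.079)):
    t=Q[r&(Q[...,2]>lo)&(Q[...,2]<hi)]; print(lo,len(t)); 
    if len(t)>5: print(t.mean(0).round(4),t.min(0).round(4),t.max(0).round(4),cv2.minEnclosingCircle((t[:,:2]*1000).astype(np.float32)))
t=Q[r&(Q[...,2]>.079)]; np.save("tip.npy",t)
P=Q[(Q[...,2]>.063)&(Q[...,2]<.0685)&(Q[...,0]<.7)]; print("plate",len(P),P.min(0).round(3),P.max(0).round(3))
```

```text
t 6.6 pos [0.5536 0.0687 0.1448] tz 72.04 gap 0.0267 F [-0.2 -1.5 -0.8] q [ 0.23  0.61 -0.67  2.04  0.59  0.69  0.44]
shift [-81.  25.  -8.] rot [ 0.004 -0.017 -0.001]
[259.70492131 109.78274545]
(420, 560, 3)
crop origin 210 60 x5
0.079 514
[0.4697 0.0862 0.0822] [0.4625 0.0764 0.0801] [0.4786 0.094  0.085 ] ((471.2601318359375, 85.1522216796875), 8.910536766052246)
0.0745 6
[0.4637 0.0906 0.0756] [0.4631 0.0895 0.0746] [0.4645 0.0913 0.0771] ((463.8892822265625, 90.32035827636719), 1.062719464302063)
plate 14969 [0.464 0.023 0.063] [0.632 0.151 0.068]
```

View pics/w2.png

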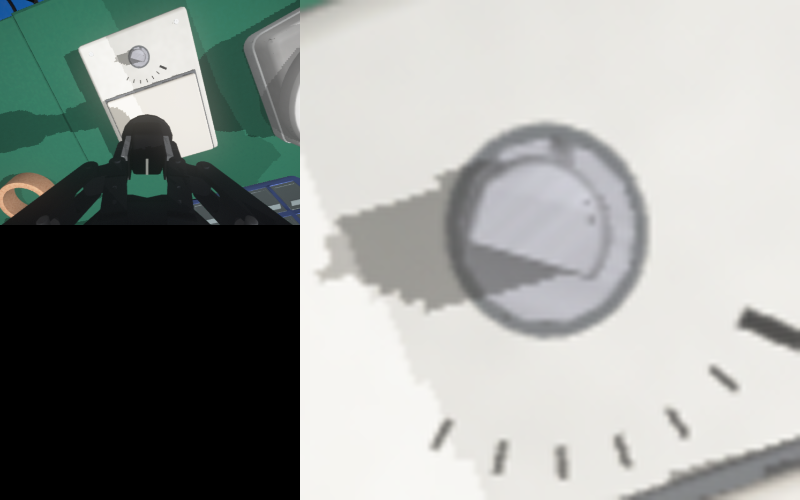

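The flat's edge runs from (470,243) to (585,277) in the crop and faces image-down. The collar circle is centred at about (547,230), and the knob is held pointer-forward. I'll turn these pixels into positions.

Run:
```python
from h import *
import pickle
from scipy.optimize import least_squares
d=pickle.load(open("w2.pkl","rb")); K=d["mtx"]
def atz(x,y,z):
    u=210+(x-300+.5)/5-.5; v=60+(y+.5)/5-.5
    r=d["R"].T@np.array([(u-K[0,2])/K[0,0],(v-K[1,2])/K[1,1],1]); c=-d["R"].T@d["t"]
    return (c+r*(z-c[2])/r[2])[:2]
fit=lambda p:least_squares(lambda q:np.hypot(*(p-q[:2]).T)-q[2],[.47,.086,.01]).x
col=np.array([atz(x,y,.055) for x,y in((447,232),(648,230),(547,123),(547,337))]); print("collar",fit(col).round(4))
a,b=atz(470,243,.0815),atz(585,275,.0815); e=(b-a)/np.linalg.norm(b-a); n=np.array([e[1],-e[0]]); print("flat dir deg",np.degrees(np.arctan2(*n[::-1])), "len",np.linalg.norm(b-a))
arc=np.array([atz(x,y,.081) for x,y in((613,232),(604,195),(580,168),(545,155),(500,170),(606,260))]); print("arc",fit(arc).round(4))
print("off mark",[atz(x,y,.054) for x,y in((742,318),(800,343))])
e=[atz(640,500,.066),atz(800,445,.066)]; f=e[1]-e[0]; print("plate edge",e, np.degrees(np.arctan2(f[1],f[0])))
# knob in tool frame
s=robot.state(); Q=(cloud(d)-s["eef_pos"])@s["eef_rot"]*1000
m=(abs(Q[...,0])<35)&(abs(Q[...,2])<13)&(Q[...,1]>-25)&(Q[...,1]<25)&(d["z_map"]>0)
t=Q[m]; print(len(t),t.min(0),t.max(0),np.percentile(t[:,1],[2,10,50,90]))
top=t[t[:,1]<-14]; print(len(top),np.percentile(top,[1,50,99],axis=0).round(1))
tip=np.load("tip.npy");
```

```text
collar [0.4714 0.085  0.0143]
flat dir deg -32.8879160508309 len 0.014880600933916792
arc [0.4713 0.0858 0.0087]
off mark [array([0.49114443, 0.10793812]), array([0.49710694, 0.11496297])]
plate edge [array([0.50977458, 0.08639228]), array([0.50932318, 0.11017172])] 91.08751665959056
5949 [-28.42039117 -24.97734998 -12.9347934 ] [19.234413   20.88611499 12.99960319] [-16.03009831 -15.00534426 -13.88538298  14.77055302]
2757 [[-20.2 -23.  -12.4]
 [ -3.1 -14.6   0.4]
 [ 16.5 -14.   12.3]]
```

Run:
```python
from h import *
import pickle
d=pickle.load(open("w2.pkl","rb"))
s=robot.state(); Q=(cloud(d)-s["eef_pos"])@s["eef_rot"]*1000
p=d["color"].astype(int).sum(2)
m=(abs(Q[...,0])<35)&(abs(Q[...,2])<13)&(Q[...,1]>-25)&(Q[...,1]<25)&(d["z_map"]>0)
vs,us=np.where(m); print("px box",us.min(),us.max(),vs.min(),vs.max())
u=int(np.median(us)); 
for v in range(vs.min()-2,min(vs.max()+4,420),3): print(v,Q[v,u].round(1),p[v,u])
```

```text
px box 242 301 213 326
211 [-8.5 78.6 -0.8] 702
214 [-28.1  17.9  -0.3] 249
217 [-27.3  15.4  -0.2] 224
220 [-25.5  15.6  -0.2] 211
223 [-24.2  14.6  -0.2] 204
226 [-22.   15.8  -0.2] 198
229 [-22.3  10.7  -0.2] 177
232 [-21.9   7.8  -0.2] 173
235 [-21.9   4.   -0.1] 166
238 [-22.3  -0.5  -0.1] 161
241 [-22.1  -3.6  -0.1] 155
244 [-22.3  -7.3  -0. ] 149
247 [-22.   -9.8  -0. ] 140
250 [-21.3 -11.5  -0. ] 141
253 [-20.6 -13.   -0. ] 141
256 [-19.  -12.8  -0. ] 142
259 [-18.7 -15.    0. ] 135
262 [-16.6 -14.   -0. ] 131
265 [-15.4 -14.5  -0. ] 124
268 [-13.4 -13.7  -0. ] 124
271 [-12.  -14.1  -0. ] 119
274 [-10.5 -14.2  -0. ] 98
277 [ -9.5 -15.1  -0. ] 95
280 [ -7.  -13.6  -0. ] 93
283 [ -6.5 -15.3  -0. ] 87
286 [ -4.5 -14.6  -0. ] 85
289 [ -2.7 -14.5  -0. ] 88
292 [ -1.5 -15.   -0. ] 82
295 [ -0.  -15.3  -0. ] 102
298 [  2.2 -14.4  -0. ] 317
301 [  3.9 -14.3  -0.1] 315
304 [  5.2 -14.9  -0.1] 317
307 [  6.8 -15.   -0.1] 315
310 [  9.7 -13.4  -0.1] 314
313 [ 10.  -15.3  -0.1] 317
316 [ 11.8 -15.2  -0.1] 317
319 [ 13.8 -14.8  -0.1] 314
322 [ 15.8 -14.5  -0.1] 315
325 [ 18.4 -13.6  -0.1] 336
328 [155.9 145.4  -1.8] 278
```

```bash
python3 -c "
from h import *
goto([.4722,.0848,.112],57)"
```

```text
t 6.65 pos [0.5537 0.069  0.145 ] tz 72.04 gap 0.027 F [ 1.4  0.2 -0.6] q [ 0.23  0.61 -0.67  2.04  0.59  0.69  0.44]
shift [-82.4  33.1 -10. ] rot [ 0.003  0.262 -0.   ]
```

Emit:
drive_tool(
  linear=[
    [-20,6,-3],
    [-20,6,-3],
    [-20,6,-2],
    [-20,6,-2],
    [0,3,0],
    [0,0,0],
    [0,0,0],
  ],
  delta_rot=[
    [0,0,0],
    [0,0,0],
    [0,0,0],
    [0,0,0],
    [0,0.13,0],
    [0,0.13,0],
    [0,0,0],
  ],
)

```text
time: 7.35
eef_pos: [0.4688, 0.0743, 0.1172]
eef_rot: [[0.828, -0.005, 0.56], [-0.56, -0.007, 0.828], [-0.0, -1.0, -0.008]]
wrist_force: [-0.4, -0.1, -2.2]
finger_gap: 0.027
```

```bash
python3 -c "
from h import *
goto([.4722,.0848,.106],57)"
```

```text
t 7.35 pos [0.4688 0.0743 0.1172] tz 55.94 gap 0.027 F [-0.4 -0.1 -2.2] q [ 0.1   0.55 -0.53  2.24  0.61  0.49  0.06]
shift [-3.1 11.1 10.7] rot [ 0.008 -0.018 -0.   ]
```

Emit:
drive_tool(
  linear=[
    [-2,3,6],
    [-1,3,5],
    [0,2,0],
    [0,0,0],
    [0,0,0],
  ],
  delta_rot=[
    [0.008,-0.018,0],
    [0,0,0],
    [0,0,0],
    [0,0,0],
    [0,0,0],
  ],
)

```text
time: 7.85
eef_pos: [0.473, 0.0841, 0.1085]
eef_rot: [[0.843, -0.0, 0.538], [-0.538, 0.0, 0.843], [-0.0, -1.0, 0.0]]
wrist_force: [0.6, -0.7, -1.6]
finger_gap: 0.027
```

```bash
python3 -c "
from h import *
goto([.4722,.0848,.106],57)
d=cap('scene'); e=cap('side')
c=lambda d,w:cv2.resize(d['color'][int(v)-w:int(v)+w,int(u)-w:int(u)+w],(400,400),interpolation=cv2.INTER_CUBIC)
u,v=proj(d,[.471,.0855,.08]); a=c(d,35)
u,v=proj(e,[.471,.0855,.08]); b=c(e,35)
cv2.imwrite('pics/c3.png',np.hstack([a,b]))"
```

```text
t 7.85 pos [0.473  0.0841 0.1085] tz 57.47 gap 0.027 F [ 0.6 -0.7 -1.6] q [ 0.07  0.57 -0.52  2.24  0.63  0.47  0.05]
shift [-1.   2.5  0.1] rot [-0.     0.008 -0.   ]
```

View pics/c3.png

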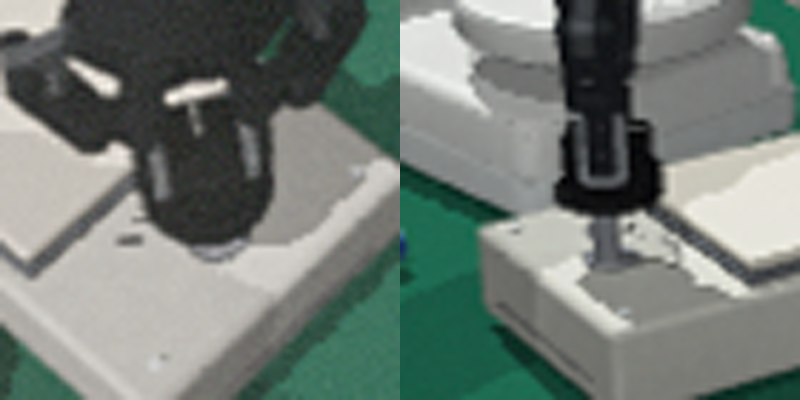

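Both views show the knob held just above the shaft and centred on it (side crop: skirt at x≈608, shaft at x≈605). I'll lower it gently.

Emit:
drive_tool(
  linear=[
    [-1,1.5,0],
    [0,1.5,0],
    [0,1,0],
    [0,0.5,0],
  ],
  delta_rot=[
    [0,0.008,0],
    [0,0,0],
    [0,0,0],
    [0,0,0],
  ],
)

```text
time: 8.35
eef_pos: [0.4721, 0.0845, 0.1038]
eef_rot: [[0.838, 0.0, 0.545], [-0.545, -0.0, 0.838], [0.0, -1.0, 0.0]]
wrist_force: [-0.4, 0.3, -0.9]
finger_gap: 0.0271
```

Emit:
drive_tool(
  linear=[
    [0,0.7,0],
    [0,0.7,0],
  ],
  delta_rot=[
    [0,0,0],
    [0,0,0],
  ],
)

```text
time: 8.55
eef_pos: [0.472, 0.0845, 0.1023]
eef_rot: [[0.838, 0.0, 0.545], [-0.545, -0.0, 0.838], [0.0, -1.0, -0.0]]
wrist_force: [0.4, -0.3, 0.8]
finger_gap: 0.027
```

```bash
python3 -c "
from h import *
goto([.4722,.0848,.1034],57)"
```

```text
t 8.55 pos [0.472  0.0845 0.1023] tz 56.97 gap 0.027 F [ 0.4 -0.3  0.8] q [ 0.06  0.58 -0.5   2.25  0.64  0.45  0.03]
shift [-0.  -1.1  0.3] rot [ 0.    -0.001  0.   ]
```

Emit:
drive_tool(
  linear=[
    [0,0.5,0],
    [0,0.5,0],
  ],
  delta_rot=[
    [0,0,0],
    [0,0,0],
  ],
)

```text
time: 8.75
eef_pos: [0.4719, 0.0842, 0.1012]
eef_rot: [[0.838, -0.0, 0.545], [-0.545, -0.001, 0.838], [0.0, -1.0, -0.001]]
wrist_force: [-0.1, 0.8, -0.6]
finger_gap: 0.0269
```

Emit:
drive_tool(
  linear=[
    [0,0.5,0],
    [0,0,0],
  ],
  delta_rot=[
    [0,0,0],
    [0,0,0],
  ],
)

```text
time: 8.95
eef_pos: [0.4719, 0.0842, 0.1006]
eef_rot: [[0.838, -0.0, 0.545], [-0.545, -0.001, 0.838], [0.0, -1.0, -0.001]]
wrist_force: [0.3, 0.0, -1.4]
finger_gap: 0.027
```

Emit:
drive_tool(
  linear=[
    [0,0.7,0],
    [0,0.7,0],
  ],
  delta_rot=[
    [0,0,0],
    [0,0,0],
  ],
)

```text
time: 9.15
eef_pos: [0.4719, 0.0841, 0.0992]
eef_rot: [[0.838, 0.0, 0.545], [-0.545, -0.001, 0.838], [0.0, -1.0, -0.001]]
wrist_force: [0.2, 0.2, -0.3]
finger_gap: 0.027
```

Emit:
drive_tool(
  linear=[
    [0,0.7,0],
    [0,0.7,0],
  ],
  delta_rot=[
    [0,0,0],
    [0,0,0],
  ],
)

```text
time: 9.35
eef_pos: [0.472, 0.0841, 0.0977]
eef_rot: [[0.838, 0.0, 0.545], [-0.545, -0.001, 0.838], [0.0, -1.0, -0.001]]
wrist_force: [-0.5, -0.2, -0.2]
finger_gap: 0.0268
```

Emit:
drive_tool(
  linear=[
    [0,0.7,0],
    [0,0.7,0],
  ],
  delta_rot=[
    [0,0,0],
    [0,0,0],
  ],
)

```text
time: 9.55
eef_pos: [0.472, 0.0842, 0.0961]
eef_rot: [[0.838, 0.0, 0.545], [-0.545, -0.001, 0.838], [0.0, -1.0, -0.001]]
wrist_force: [-0.2, -1.1, -1.9]
finger_gap: 0.027
```

The underside is now about 7 mm below the tip with no load, so the bore has dropped over the shaft. I'll press on and watch the force.

Emit:
drive_tool(
  linear=[
    [0,0.8,0],
    [0,0.8,0],
    [0,0.8,0],
  ],
  delta_rot=[
    [0,0,0],
    [0,0,0],
    [0,0,0],
  ],
)

```text
time: 9.85
eef_pos: [0.4718, 0.0842, 0.0935]
eef_rot: [[0.838, -0.0, 0.545], [-0.545, -0.001, 0.838], [0.0, -1.0, -0.001]]
wrist_force: [-0.9, 0.3, 0.5]
finger_gap: 0.0272
```

Emit:
drive_tool(
  linear=[
    [0,0.8,0],
    [0,0.8,0],
    [0,0.8,0],
  ],
  delta_rot=[
    [0,0,0],
    [0,0,0],
    [0,0,0],
  ],
)

```text
time: 10.15
eef_pos: [0.4717, 0.0843, 0.0912]
eef_rot: [[0.838, 0.0, 0.545], [-0.545, -0.001, 0.838], [0.0, -1.0, -0.001]]
wrist_force: [-1.8, -1.1, 6.6]
finger_gap: 0.0266
```

Emit:
drive_tool(
  linear=[
    [0,0.8,0],
    [0,0.8,0],
    [0,0.8,0],
  ],
  delta_rot=[
    [0,0,0],
    [0,0,0],
    [0,0,0],
  ],
)

```text
time: 10.45
eef_pos: [0.4716, 0.0843, 0.0891]
eef_rot: [[0.838, 0.001, 0.545], [-0.545, -0.001, 0.838], [0.001, -1.0, -0.001]]
wrist_force: [-1.1, -0.3, 2.8]
finger_gap: 0.0267
```

Emit:
drive_tool(
  linear=[
    [0,0.8,0],
    [0,0.8,0],
    [0,0.8,0],
    [0,0.8,0],
  ],
  delta_rot=[
    [0,0,0],
    [0,0,0],
    [0,0,0],
    [0,0,0],
  ],
)

```text
time: 10.85
eef_pos: [0.4716, 0.0843, 0.0857]
eef_rot: [[0.838, 0.001, 0.545], [-0.545, -0.001, 0.838], [0.001, -1.0, -0.001]]
wrist_force: [-1.3, -0.3, 4.4]
finger_gap: 0.0269
```

Emit:
drive_tool(
  linear=[
    [0,0.8,0],
    [0,0.8,0],
    [0,0.8,0],
    [0,0.8,0],
  ],
  delta_rot=[
    [0,0,0],
    [0,0,0],
    [0,0,0],
    [0,0,0],
  ],
)

```text
time: 11.25
eef_pos: [0.4716, 0.0843, 0.0822]
eef_rot: [[0.838, 0.001, 0.545], [-0.545, -0.001, 0.838], [0.001, -1.0, -0.001]]
wrist_force: [-1.1, 0.1, 2.7]
finger_gap: 0.027
```

Emit:
drive_tool(
  linear=[
    [0,0.8,0],
    [0,0.8,0],
  ],
  delta_rot=[
    [0,0,0],
    [0,0,0],
  ],
)

```text
time: 11.45
eef_pos: [0.4716, 0.0843, 0.0805]
eef_rot: [[0.838, 0.001, 0.545], [-0.545, -0.001, 0.838], [0.001, -1.0, -0.001]]
wrist_force: [-1.3, 0.3, 3.4]
finger_gap: 0.0269
```

Emit:
drive_tool(
  linear=[
    [0,0.8,0],
    [0,0.6,0],
  ],
  delta_rot=[
    [0,0,0],
    [0,0,0],
  ],
)

```text
time: 11.65
eef_pos: [0.4716, 0.0843, 0.0789]
eef_rot: [[0.838, 0.001, 0.545], [-0.545, -0.001, 0.838], [0.001, -1.0, -0.001]]
wrist_force: [-0.3, -0.5, -7.6]
finger_gap: 0.0268
```

Emit:
drive_tool(
  linear=[
    [0,0.6,0],
  ],
  delta_rot=[
    [0,0,0],
  ],
)

```text
time: 11.75
eef_pos: [0.4716, 0.0843, 0.0781]
eef_rot: [[0.838, 0.0, 0.545], [-0.545, -0.001, 0.838], [0.001, -1.0, -0.001]]
wrist_force: [0.4, -0.5, -1.1]
finger_gap: 0.0268
```

Emit:
drive_tool(
  linear=[
    [0,0.6,0],
  ],
  delta_rot=[
    [0,0,0],
  ],
)

```text
time: 11.85
eef_pos: [0.4717, 0.0843, 0.0775]
eef_rot: [[0.838, 0.0, 0.545], [-0.545, -0.001, 0.838], [0.001, -1.0, -0.001]]
wrist_force: [-2.7, -1.6, 17.7]
finger_gap: 0.0268
```

Emit:
drive_tool(
  linear=[
    [0,0.5,0],
  ],
  delta_rot=[
    [0,0,0],
  ],
)

```text
time: 11.95
eef_pos: [0.4717, 0.0843, 0.0774]
eef_rot: [[0.838, 0.001, 0.545], [-0.545, -0.002, 0.838], [0.002, -1.0, -0.001]]
wrist_force: [-5.0, -1.0, 19.7]
finger_gap: 0.0272
```

A snap (-7.6 N pull), then seating at z=0.0774 with about 20 N, exactly as predicted. I'll relieve the pressure and turn anticlockwise in small steps.

Emit:
drive_tool(
  linear=[
    [0,-0.4,0],
    [0,0,0.06],
    [0,0,0.06],
    [0,0,0.06],
    [0,0,0.06],
  ],
  delta_rot=[
    [0,0,0],
    [0,-0.05,0],
    [0,-0.05,0],
    [0,-0.05,0],
    [0,-0.05,0],
  ],
)

```text
time: 12.45
eef_pos: [0.4726, 0.0839, 0.0776]
eef_rot: [[0.932, 0.002, 0.363], [-0.363, -0.002, 0.932], [0.003, -1.0, -0.002]]
wrist_force: [-1.2, -0.0, 5.1]
finger_gap: 0.0267
```

```bash
cat >> h.py <<'E'
def turn(ax=(.4707,.0850),z=.0775):
    R=robot.state()["eef_rot"]; tz=np.degrees(np.arctan2(R[1,2],R[0,2])); a=np.radians(tz-90)
    goto([ax[0]+.0012*np.cos(a),ax[1]+.0012*np.sin(a),z],tz)
    print("phi",tz-90,"to go rad",np.radians(49.8-(tz-90)).round(3),"Mz",np.round(robot.state()["ft_torque"],3))
E
python3 -c "
from h import *
turn()"
```

```text
t 12.45 pos [0.4726 0.0839 0.0776] tz 68.75 gap 0.0267 F [-1.2 -0.   5.1] q [ 0.05  0.63 -0.49  2.26  0.76  0.42  0.12]
shift [-0.9  0.1  0.3] rot [0.002 0.    0.003]
phi -21.25468643369622 to go rad 1.24 Mz [-0.074  0.441 -0.075]
```

Emit:
drive_tool(
  linear=[
    [-0.5,0,0.2],
    [-0.1,0,0.06],
    [-0.1,0,0.06],
    [-0.1,0,0.06],
    [-0.1,0,0.06],
    [-0.1,0,0.06],
    [-0.1,0,0.06],
    [-0.1,0,0.06],
  ],
  delta_rot=[
    [0.002,-0.06,0.003],
    [0,-0.06,0],
    [0,-0.06,0],
    [0,-0.06,0],
    [0,-0.06,0],
    [0,-0.06,0],
    [0,-0.06,0],
    [0,-0.06,0],
  ],
)

```text
time: 13.25
eef_pos: [0.4724, 0.0841, 0.0776]
eef_rot: [[0.992, 0.001, -0.126], [0.126, -0.0, 0.992], [0.001, -1.0, -0.0]]
wrist_force: [-1.1, -0.1, 1.3]
finger_gap: 0.0268
```

```bash
python3 -c "
from h import *
turn()"
```

```text
t 13.25 pos [0.4724 0.0841 0.0776] tz 97.26 gap 0.0268 F [-1.1 -0.1  1.3] q [ 0.14  0.66 -0.63  2.26  0.88  0.49  0.5 ]
shift [-0.4  0.1  1.1] rot [0.    0.    0.001]
phi 7.257349688886265 to go rad 0.743 Mz [-0.124  0.161 -0.023]
```

Emit:
drive_tool(
  linear=[
    [-0.2,0,0.4],
    [-0.1,0,0.15],
    [-0.1,0,0.15],
    [-0.1,0,0.15],
    [-0.1,0,0.15],
    [-0.1,0,0.15],
    [-0.1,0,0.15],
    [-0.1,0,0.15],
  ],
  delta_rot=[
    [0,-0.06,0],
    [0,-0.06,0],
    [0,-0.06,0],
    [0,-0.06,0],
    [0,-0.06,0],
    [0,-0.06,0],
    [0,-0.06,0],
    [0,-0.06,0],
  ],
)

```text
time: 14.05
eef_pos: [0.4721, 0.0843, 0.0776]
eef_rot: [[0.812, 0.002, -0.584], [0.584, -0.001, 0.812], [0.001, -1.0, -0.002]]
wrist_force: [-0.8, -0.6, 1.8]
finger_gap: 0.0268
```

```bash
python3 -c "
from h import *
turn()"
```

```text
t 14.05 pos [0.4721 0.0843 0.0776] tz 125.75 gap 0.0268 F [-0.8 -0.6  1.8] q [ 0.22  0.69 -0.76  2.25  0.97  0.56  0.9 ]
shift [0.5 0.1 1.4] rot [0.002 0.    0.001]
phi 35.753196191228994 to go rad 0.245 Mz [-0.117  0.131 -0.072]
```

Emit:
drive_tool(
  linear=[
    [0.1,0,0.3],
    [0,0,0.15],
    [0,0,0.15],
    [0,0,0.1],
  ],
  delta_rot=[
    [0,-0.06,0],
    [0,-0.05,0],
    [0,-0.05,0],
    [0,-0.04,0],
  ],
)

```text
time: 14.45
eef_pos: [0.472, 0.0844, 0.0776]
eef_rot: [[0.674, 0.002, -0.739], [0.739, -0.001, 0.674], [0.0, -1.0, -0.002]]
wrist_force: [-1.6, -0.8, 2.3]
finger_gap: 0.0268
```

```bash
python3 -c "
from h import *
turn()"
```

```text
t 14.45 pos [0.472  0.0844 0.0776] tz 137.64 gap 0.0268 F [-1.6 -0.8  2.3] q [ 0.25  0.71 -0.81  2.25  1.    0.6   1.08]
shift [0.8 0.1 1.4] rot [0.002 0.    0.   ]
phi 47.639445588579036 to go rad 0.038 Mz [-0.042  0.204 -0.069]
```

Emit:
drive_tool(
  linear=[
    [0,0,0.1],
    [0,0,0],
  ],
  delta_rot=[
    [0,-0.03,0],
    [0,0,0],
  ],
)

```text
time: 14.65
eef_pos: [0.472, 0.0843, 0.0776]
eef_rot: [[0.65, 0.002, -0.76], [0.76, -0.001, 0.65], [0.0, -1.0, -0.002]]
wrist_force: [-1.7, -0.9, 3.4]
finger_gap: 0.0263
```

```bash
python3 -c "
from h import *
turn()"
```

```text
t 14.65 pos [0.472  0.0843 0.0776] tz 139.46 gap 0.0263 F [-1.7 -0.9  3.4] q [ 0.26  0.71 -0.81  2.25  1.    0.6   1.11]
shift [0.9 0.1 1.4] rot [0.002 0.    0.   ]
phi 49.46254677237141 to go rad 0.006 Mz [-0.081  0.214 -0.021]
```

Emit:
drive_tool(
  linear=[
    [0,0,0.05],
    [0,0,0],
  ],
  delta_rot=[
    [0,-0.03,0],
    [0,0,0],
  ],
)

```text
time: 14.85
eef_pos: [0.472, 0.0844, 0.0776]
eef_rot: [[0.626, 0.002, -0.78], [0.78, -0.001, 0.626], [0.0, -1.0, -0.002]]
wrist_force: [-0.2, -1.0, 2.4]
finger_gap: 0.0272
```

```bash
python3 -c "
from h import *
turn()"
```

```text
t 14.85 pos [0.472  0.0844 0.0776] tz 141.25 gap 0.0272 F [-0.2 -1.   2.4] q [ 0.26  0.71 -0.82  2.25  1.    0.61  1.13]
shift [0.9 0.1 1.4] rot [0.002 0.    0.   ]
phi 51.246914426119446 to go rad -0.025 Mz [-0.104  0.168 -0.024]
```

Emit:
drive_tool(
  linear=[
    [0,0,0.05],
    [0,0,0],
  ],
  delta_rot=[
    [0,-0.03,0],
    [0,0,0],
  ],
)

```text
time: 15.05
eef_pos: [0.4719, 0.0844, 0.0776]
eef_rot: [[0.601, 0.002, -0.8], [0.8, -0.001, 0.601], [0.0, -1.0, -0.002]]
wrist_force: [-0.8, -1.0, 3.2]
finger_gap: 0.0269
```

```bash
python3 -c "
from h import *
turn()
import pickle
d=cap('wrist'); pickle.dump(d,open('w4.pkl','wb')); cv2.imwrite('pics/w4.png',d['color'])"
```

```text
t 15.05 pos [0.4719 0.0844 0.0776] tz 143.09 gap 0.0269 F [-0.8 -1.   3.2] q [ 0.27  0.72 -0.83  2.25  1.01  0.61  1.16]
shift [0.9 0.1 1.4] rot [0.002 0.    0.   ]
phi 53.09127894303384 to go rad -0.057 Mz [-0.08   0.189 -0.044]
```

View pics/w4.png

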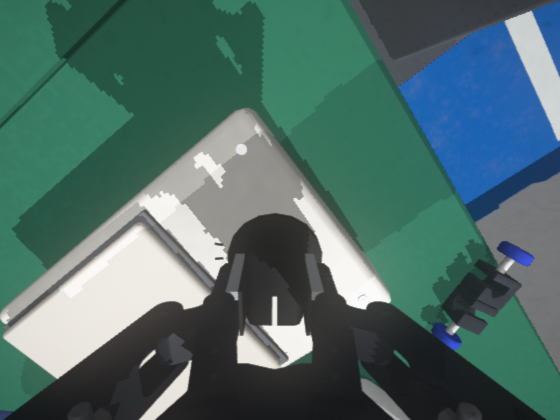

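The wrist view shows the knob at (275,270) still aligned in the jaws, with its line at (275,310). No torque rise yet; the bore's play probably explains it. I'll feel for the stop in small steps.

Emit:
drive_tool(
  linear=[
    [0,0,0.05],
    [0,0,0],
  ],
  delta_rot=[
    [0,-0.025,0],
    [0,0,0],
  ],
)

```text
time: 15.3
eef_pos: [0.4719, 0.0844, 0.0776]
eef_rot: [[0.58, 0.002, -0.815], [0.815, -0.001, 0.58], [0.0, -1.0, -0.002]]
wrist_force: [-1.3, -0.9, 2.0]
finger_gap: 0.027
```

```bash
python3 -c "
from h import *
turn()"
```

```text
t 15.3 pos [0.4719 0.0844 0.0776] tz 144.57 gap 0.027 F [-1.3 -0.9  2. ] q [ 0.27  0.72 -0.83  2.25  1.01  0.61  1.18]
shift [1.  0.1 1.4] rot [0.002 0.    0.   ]
phi 54.57133799751645 to go rad -0.083 Mz [-0.102  0.144 -0.073]
```

Emit:
drive_tool(
  linear=[
    [0,0,0.05],
    [0,0,0],
  ],
  delta_rot=[
    [0,-0.025,0],
    [0,0,0],
  ],
)

```text
time: 15.5
eef_pos: [0.4719, 0.0844, 0.0776]
eef_rot: [[0.557, 0.002, -0.83], [0.83, -0.001, 0.557], [-0.0, -1.0, -0.002]]
wrist_force: [-1.0, -0.5, 4.0]
finger_gap: 0.027
```

```bash
python3 -c "
from h import *
turn()"
```

```text
t 15.5 pos [0.4719 0.0844 0.0776] tz 146.13 gap 0.027 F [-1.  -0.5  4. ] q [ 0.27  0.72 -0.84  2.25  1.02  0.62  1.21]
shift [1.  0.1 1.3] rot [ 0.002 -0.    -0.   ]
phi 56.133777927095565 to go rad -0.111 Mz [-0.072  0.216 -0.036]
```

Emit:
drive_tool(
  linear=[
    [0.4,0,0.5],
    [0,0,0],
  ],
  delta_rot=[
    [0,0,0],
    [0,0,0],
  ],
)

```text
time: 15.7
eef_pos: [0.4719, 0.0844, 0.0776]
eef_rot: [[0.558, 0.002, -0.83], [0.83, -0.002, 0.558], [-0.001, -1.0, -0.003]]
wrist_force: [-1.3, -0.9, 2.9]
finger_gap: 0.0269
```

```bash
python3 -c "
from h import *
turn()
T=[]
for n in ('scene','side','wrist'):
    cap(n); T.append(robot.state()['ft_torque'])
print(np.round(T,3))"
```

```text
t 15.7 pos [0.4719 0.0844 0.0776] tz 146.1 gap 0.0269 F [-1.3 -0.9  2.9] q [ 0.27  0.72 -0.84  2.25  1.02  0.62  1.21]
shift [1.  0.1 1.3] rot [ 0.003 -0.    -0.001]
phi 56.10010742194828 to go rad -0.11 Mz [-0.009  0.234  0.004]
[[-0.302  0.037 -0.027]
 [-0.319  0.029 -0.057]
 [-0.28   0.058 -0.07 ]]
```

Emit:
drive_tool(
  linear=[
    [0.3,0,0.5],
    [0,0,0],
  ],
  delta_rot=[
    [0,0,0],
    [0,0,0],
  ],
)

```text
time: 16.05
eef_pos: [0.4719, 0.0845, 0.0776]
eef_rot: [[0.558, 0.002, -0.83], [0.83, -0.003, 0.558], [-0.001, -1.0, -0.004]]
wrist_force: [-0.5, -1.4, 2.6]
finger_gap: 0.0269
```

```bash
python3 -c "
from h import *
turn()
T=[]
for n in ('scene','side','wrist'):
    d=cap(n); T.append(robot.state()['ft_torque']); cv2.imwrite('pics/%s5.png'%n,d['color'])
    if n!='wrist': print(n,proj(d,[.471,.0852,.074]))
print(np.round(T,3))"
```

```text
t 16.05 pos [0.4719 0.0845 0.0776] tz 146.08 gap 0.0269 F [-0.5 -1.4  2.6] q [ 0.27  0.72 -0.84  2.25  1.02  0.62  1.2 ]
shift [1.  0.1 1.3] rot [ 0.004 -0.    -0.001]
phi 56.076464788989796 to go rad -0.11 Mz [-0.157  0.2    0.003]
scene [250.87946264 261.65557591]
side [236.90743388 202.63434503]
[[-0.433 -0.008 -0.049]
 [-0.491 -0.065 -0.008]
 [-0.438 -0.021 -0.025]]
```

```bash
python3 -c "
import cv2,numpy as np
a=cv2.imread('pics/scene5.png')[230:290,220:280]; b=cv2.imread('pics/wrist5.png')[200:340,205:345]
cv2.imwrite('pics/c5.png',np.hstack([cv2.resize(i,(400,400),interpolation=cv2.INTER_CUBIC) for i in(a,b)]))"
```

```text
(no output)
```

View pics/c5.png

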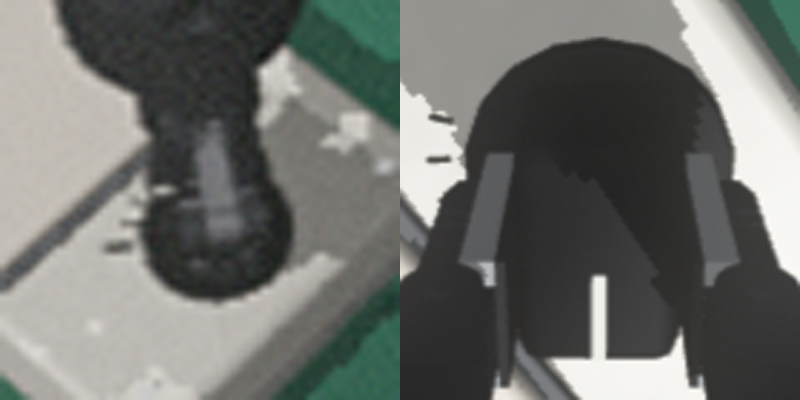

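The knob is aligned in the jaws (line at (598,315) in the right crop), so it is turning with the gripper. I'll check a little farther for the stop.

Emit:
drive_tool(
  linear=[
    [0,0,0],
    [0,0,0],
  ],
  delta_rot=[
    [0,-0.025,0],
    [0,0,0],
  ],
)

```text
time: 16.4
eef_pos: [0.4718, 0.0845, 0.0776]
eef_rot: [[0.535, 0.002, -0.845], [0.845, -0.003, 0.535], [-0.002, -1.0, -0.004]]
wrist_force: [0.3, -1.7, 3.6]
finger_gap: 0.0269
```

```bash
cat >> h.py <<'E'
def tq():
    turn(); T=[]
    for i in range(3): cap('side'); T.append(robot.state()['ft_torque'])
    print("mean torque",np.mean(T,0).round(3))
E
python3 -c "
from h import *
tq()"
```

```text
t 16.4 pos [0.4718 0.0845 0.0776] tz 147.64 gap 0.0269 F [ 0.3 -1.7  3.6] q [ 0.27  0.72 -0.84  2.25  1.02  0.62  1.23]
shift [1.  0.1 1.3] rot [ 0.004 -0.    -0.002]
phi 57.64421021385883 to go rad -0.137 Mz [-0.474 -0.003  0.01 ]
mean torque [-0.422 -0.024 -0.026]
```

Emit:
drive_tool(
  linear=[
    [0,0,0],
    [0,0,0],
  ],
  delta_rot=[
    [0,-0.025,0],
    [0,0,0],
  ],
)

```text
time: 16.75
eef_pos: [0.4718, 0.0845, 0.0776]
eef_rot: [[0.513, 0.002, -0.858], [0.858, -0.003, 0.513], [-0.002, -1.0, -0.004]]
wrist_force: [-0.2, -1.6, 3.5]
finger_gap: 0.0272
```

```bash
python3 -c "
from h import *
tq()"
```

```text
t 16.75 pos [0.4718 0.0845 0.0776] tz 149.12 gap 0.0272 F [-0.2 -1.6  3.5] q [ 0.28  0.72 -0.85  2.25  1.02  0.63  1.25]
shift [1.1 0.1 1.2] rot [ 0.004 -0.    -0.002]
phi 59.11603109275663 to go rad -0.163 Mz [-0.42   0.017 -0.062]
mean torque [-0.418 -0.003 -0.021]
```

Emit:
drive_tool(
  linear=[
    [0,0,0],
    [0,0,0],
  ],
  delta_rot=[
    [0,-0.025,0],
    [0,0,0],
  ],
)

```text
time: 17.1
eef_pos: [0.4718, 0.0845, 0.0776]
eef_rot: [[0.491, 0.002, -0.871], [0.871, -0.003, 0.491], [-0.002, -1.0, -0.004]]
wrist_force: [-0.7, -2.7, 3.7]
finger_gap: 0.0267
```

```bash
python3 -c "
from h import *
tq()"
```

```text
t 17.1 pos [0.4718 0.0845 0.0776] tz 150.58 gap 0.0267 F [-0.7 -2.7  3.7] q [ 0.28  0.73 -0.86  2.25  1.03  0.63  1.27]
shift [1.1 0.1 1.2] rot [ 0.004 -0.    -0.002]
phi 60.58484649156031 to go rad -0.188 Mz [-0.431 -0.005 -0.028]
mean torque [-0.444  0.012 -0.031]
```

Emit:
drive_tool(
  linear=[
    [-0.5,0,0],
    [0,0,0],
  ],
  delta_rot=[
    [0,0,0],
    [0,0,0],
  ],
)

```text
time: 17.45
eef_pos: [0.4718, 0.0845, 0.0776]
eef_rot: [[0.492, 0.003, -0.87], [0.87, -0.002, 0.492], [-0.001, -1.0, -0.004]]
wrist_force: [-0.3, -2.9, 3.0]
finger_gap: 0.0272
```

```bash
python3 -c "
from h import *
tq()"
```

```text
t 17.45 pos [0.4718 0.0845 0.0776] tz 150.51 gap 0.0272 F [-0.3 -2.9  3. ] q [ 0.28  0.73 -0.86  2.25  1.03  0.63  1.27]
shift [1.1 0.1 1.2] rot [ 0.004 -0.    -0.001]
phi 60.508824692372514 to go rad -0.187 Mz [-0.484  0.009 -0.06 ]
mean torque [-0.274 -0.059 -0.015]
```

```bash
cat >> h.py <<'E'
def line(im,save=None):
    g=im[255:345,200:345].copy(); m=(g.min(2)>150).astype(np.uint8)
    n,l,s,c=cv2.connectedComponentsWithStats(m)
    for i in range(1,n):
        if 30<s[i,4]<400 and s[i,2]<15: 
            y,x=np.where(l==i); vx,vy,_,_=cv2.fitLine(np.c_[x,y].astype(np.float32),2,0,.01,.01).ravel()
            print("line",(c[i]+[200,255]).round(1),s[i,4],"angle",np.degrees(np.arctan2(vx*np.sign(vy),abs(vy))).round(2))
E
python3 - <<'E'
from h import *
import pickle
for n in("w2","w4"): print(n); line(pickle.load(open(n+".pkl","rb"))["color"])
print("5"); line(cv2.imread("pics/wrist5.png"))
d=cap("wrist"); cv2.imwrite("pics/w6.png",d["color"]); print("now"); line(d["color"])
E
```

```text
w2
line [223.3 258.4] 48 angle 22.54
w4
line [202.5 294.3] 99 angle -3.89
line [235.  294.8] 36 angle 26.18
5
line [202.7 293.5] 112 angle -2.06
now
line [202.8 292.7] 126 angle -0.31
line [241.4 340.4] 81 angle 48.05
```

Run:
```python
from h import *
import pickle
L=[pickle.load(open("w2.pkl","rb"))["color"],cv2.imread("pics/w6.png")]
cv2.imwrite("pics/c6.png",np.hstack([cv2.resize(i[200:340,205:345],(400,400),interpolation=cv2.INTER_CUBIC) for i in L]))
```

```text
(no output)
```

View pics/c6.png

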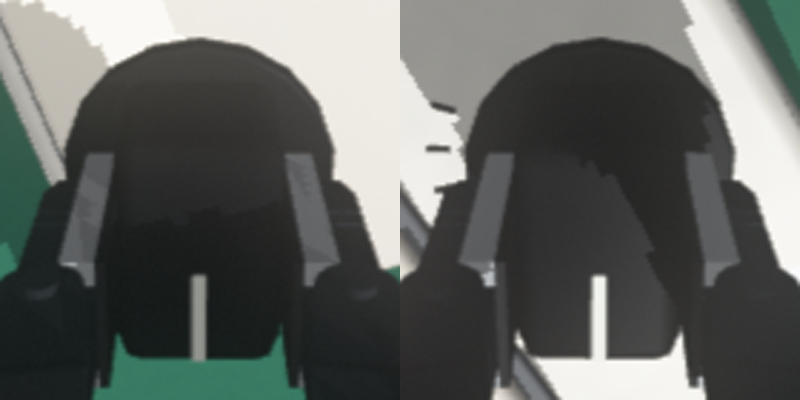

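The knob sits identically in the jaws in both views (line at x≈198 and 598), so there's no slip. The pointer is now past the off direction, within the bore's play. I'll turn back to the off direction, checking torque.

Emit:
drive_tool(
  linear=[
    [0,0,0],
    [0,0,0],
    [0,0,0],
  ],
  delta_rot=[
    [0,0.04,0],
    [0,0.04,0],
    [0,0,0],
  ],
)

```text
time: 17.95
eef_pos: [0.4715, 0.0841, 0.0776]
eef_rot: [[0.562, 0.002, -0.827], [0.827, -0.003, 0.562], [-0.001, -1.0, -0.004]]
wrist_force: [0.6, -1.2, 1.8]
finger_gap: 0.0268
```

```bash
python3 -c "
from h import *
tq()"
```

```text
t 17.95 pos [0.4715 0.0841 0.0776] tz 145.79 gap 0.0268 F [ 0.6 -1.2  1.8] q [ 0.27  0.72 -0.84  2.25  1.02  0.62  1.2 ]
shift [1.5 0.1 1.1] rot [ 0.004 -0.    -0.001]
phi 55.791939512905685 to go rad -0.105 Mz [-0.25  -0.079 -0.037]
mean torque [-0.361  0.111 -0.045]
```

Emit:
drive_tool(
  linear=[
    [0,0,0],
    [0,0,0],
    [0,0,0],
  ],
  delta_rot=[
    [0,0.04,0],
    [0,0.03,0],
    [0,0,0],
  ],
)

```text
time: 18.4
eef_pos: [0.4713, 0.084, 0.0776]
eef_rot: [[0.618, 0.002, -0.786], [0.786, -0.003, 0.618], [-0.002, -1.0, -0.004]]
wrist_force: [-0.1, -1.9, 3.0]
finger_gap: 0.027
```

```bash
python3 -c "
from h import *
tq()"
```

```text
t 18.4 pos [0.4713 0.084  0.0776] tz 141.84 gap 0.027 F [-0.1 -1.9  3. ] q [ 0.26  0.71 -0.82  2.25  1.01  0.61  1.14]
shift [1.6 0.1 1.1] rot [ 0.004 -0.    -0.002]
phi 51.84228830302871 to go rad -0.036 Mz [-0.394  0.049  0.009]
mean torque [-0.427  0.088 -0.007]
```

Emit:
drive_tool(
  linear=[
    [0,0,0],
    [0,0,0],
  ],
  delta_rot=[
    [0,0.025,0],
    [0,0,0],
  ],
)

```text
time: 18.75
eef_pos: [0.4712, 0.084, 0.0776]
eef_rot: [[0.637, 0.002, -0.771], [0.771, -0.003, 0.637], [-0.001, -1.0, -0.003]]
wrist_force: [-0.1, -2.2, 3.6]
finger_gap: 0.0268
```

Emit:
drive_tool(
  linear=[
    [0,0,0],
    [0,0,0],
    [0,0,0],
    [0,0,0],
    [0,0,0],
    [0,0,0],
  ],
  delta_rot=[
    [0,0,0],
    [0,0,0],
    [0,0,0],
    [0,0,0],
    [0,0,0],
    [0,0,0],
  ],
  fingers=0.1,
)

```text
time: 19.35
eef_pos: [0.4715, 0.0856, 0.0773]
eef_rot: [[0.636, 0.002, -0.771], [0.771, -0.0, 0.636], [0.001, -1.0, -0.002]]
wrist_force: [-0.0, 0.2, 0.5]
finger_gap: 0.0464
```

Emit:
drive_tool(
  linear=[
    [0,-10,0],
    [0,-25,0],
    [0,-35,0],
    [10,-35,0],
    [40,0,0],
    [30,0,0],
    [0,0,0],
  ],
  delta_rot=[
    [0,0,0],
    [0,0,0],
    [0,0,0],
    [0,0,0],
    [0,0,0],
    [0,0,0],
    [0,0,0],
  ],
)

```text
time: 20.05
eef_pos: [0.523, 0.1475, 0.1864]
eef_rot: [[0.639, -0.001, -0.77], [0.77, -0.0, 0.639], [-0.0, -1.0, 0.0]]
wrist_force: [0.1, -0.6, 0.3]
finger_gap: 0.0465
```

Run:
```python
from h import *
import pickle
turn()
d=cap("wrist"); pickle.dump(d,open("w7.pkl","wb")); 
p=proj(d,[.4712,.085,.092]); print(p); u,v=p.astype(int); w=60; v=max(v,w)
c=d["color"][v-w:v+w,u-w:u+w]; cv2.imwrite("pics/c7.png",cv2.resize(c,(600,600),interpolation=cv2.INTER_CUBIC)); print("origin",u-w,v-w,"x5")
Q=cloud(d); m=(np.hypot(Q[...,0]-.4712,Q[...,1]-.085)<.035)
t=Q[m&(Q[...,2]>.087)&(Q[...,2]<.097)]; print(len(t),t.mean(0).round(4),cv2.minAreaRect((t[:,:2]*1000).astype(np.float32)))
```

```text
t 20.05 pos [0.523  0.1475 0.1864] tz 140.31 gap 0.0465 F [ 0.1 -0.6  0.3] q [ 0.28  0.63 -0.99  2.03  0.71  0.87  1.34]
shift [-80.3 108.9   0.3] rot [-0.  0. -0.]
phi 50.31137646913993 to go rad -0.009 Mz [-0.015  0.013 -0.04 ]
[272.48873679 106.58822811]
origin 212 46 x5
2252 [0.4699 0.0844 0.0919] ((470.505615234375, 84.90508270263672), (41.83632278442383, 28.010337829589844), 49.53770446777344)
```

View pics/c7.png

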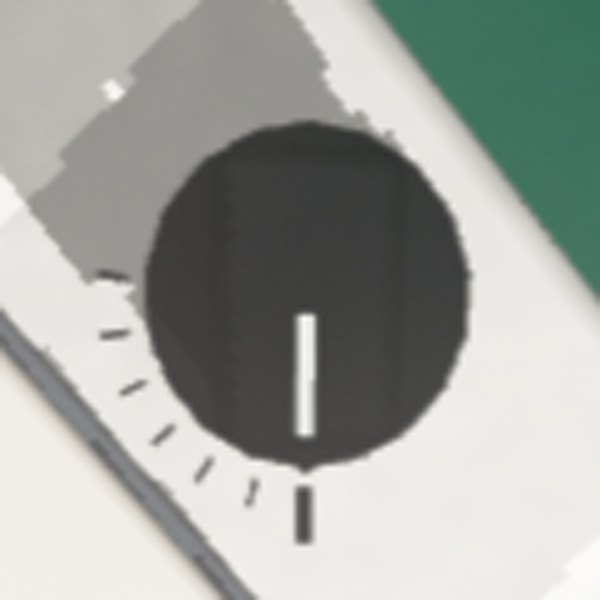

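The pointer at (303,468) stands exactly at the thick off mark at (303,515). The top is at z=0.092, which is the home height, and the arm is clear. Handing in.

```bash
python3 -c "
from workcell import robot
print(robot.close_job(), robot.state()['time'])"
```

```text
the job is handed in; nothing more can be done
the job is handed in; nothing more can be done
```

The knob is back on the stirrer's D-shaft, snapped home and pointing at the off mark. I let go and handed in at about 20 s with the arm clear.

- **Fit:** I measured where the shaft's flat faces (about 33° clockwise of ahead) from a close wrist picture. The bore dropped over the shaft at that angle, so no turning search was needed. Readings on the shaft's end stayed within about 2 N.
- **Press:** I felt the catch (about 7 N) and its snap, then the knob seated at about 20 N. These are readings between steps, not continuous peaks.
- **Last checks:** the knob's top is at 92 mm, which is the home height. Its long axis is at 49.5° against 49.8° expected for off, and the pointer lines up with the thick off mark in the picture.
- **Off stop not felt:** I felt no clear rise in torque at the stop. I turned the pointer up to about 0.19 rad past off, which I take to be roughly the bore's play, then brought it back to the mark. That the shaft itself is at its stop is worked out from the play, not measured.
- **Vial, stopper and boss:** I kept the arm away from them but did not measure them again at the end.

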